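# Hook the parts basket into the ultrasonic cleaner and slide it home

## Task

Hang the small steel basket inside the ultrasonic cleaner by gently lowering its bent lip over the rim nearest the robot, in the right-hand half of that rim (left and right as seen from the robot) and clear of the yellow station clip. Then, with the lip still hooked, gently and slowly slide the basket along the rim to the left until it has pushed the clip's red flag fully in; push the flag with the basket, not with the gripper. Leave the basket hanging there, released and still; never force it against the cleaner or the clip, and do not disturb the other things on the bench.

Things in the scene. Friction and masses are not known exactly. Their poses are not given: they have to be found in the camera images.
- cleaner: White ultrasonic cleaner, fixed, empty, 200 (x) x 320 (y) x 130 mm high. Origin: centre of its underside; x away from the robot, y along its length to the left, z up. Housing up to 95 mm; a steel tank, outer 170 x 290 mm with 4 mm walls, stands proud of it up to the rim at 130 mm; inner floor at 36 mm. More than 30 N from the basket or 5 N from the gripper would harm it or its clip.
- rim (a point): Middle of the top edge of the cleaner's near wall (the one to hook on), cleaner frame (-83, 0, 130) mm, same axes. A yellow clip sits on this rim, fixed, its right-hand face anywhere from y = 0 to 75 mm: different each time and NOT MEASURED, so feel or look for it. It is 34 mm long, 26 mm across, rises 12 mm. Right of its flag the rim is free to the inner corner at y = -141 mm.
- flag (a joint): Red flag on the clip, a tab 18 mm across, lying 1 to 10 mm above the rim and standing out 11 mm from the clip's right-hand face towards -y. Value: how far it is pushed in towards +y, in m, 0 (out) to 0.007 (fully in, hard stop). It resists with about 4 N of friction and stays where it is left. The end of the lip's bridge meets it when the basket slides along the rim.
- basket: Loose hook-on basket of perforated steel, about 160 g. Origin: centre of the underside; z up; lip on its -x side. Box 50 (x) x 56 (y) x 55 mm high; the 4 mm back plate (outer face x = -25 mm) rises to z = 81 mm and bends over into the lip, also 56 mm wide. Hung rightly, its x axis points as the cleaner's does, with the box inside the tank.
- slot (a point): Top of the slot under the lip, basket frame (-29, 0, 75) mm, same axes: middle of the underside of the lip's bridge, which rests on the rim when hooked. The bridge is 6 mm thick, x = -21 to -37 mm; its outer leg, x = -33 to -37 mm, reaches down to z = 57 mm. The slot between back plate and leg is 8 mm wide. All is stiff: touch down at 10 mm/s or less.
- grip (a point): Centre of the blue grip block on top of the bridge, basket frame (-28, 0, 106) mm, same axes. The block is 18 (x) x 16 (y) x 50 mm high (z = 81 to 131 mm).
- flux: Amber closed bottle, 48 mm across, 110 mm high, a bystander. Origin: centre of its underside.
- spool: Blue solder spool standing on end, 60 mm across, 40 mm high, a bystander. Origin: centre of its underside.
- driver: Orange-handled screwdriver lying along its x axis, about 200 mm long, a bystander.
There are look-alikes about, which are no part of the job. What is shaped like the basket but pink is not meant.

How it is judged (in metres and radians):
On the way, in this order (a step that is already met when the one before it is completed fails the run):
1. the lip is hooked over the near rim, bridge down on the rim and box inside, in its right-hand half with the flag still out (x of slot in the frame of rim between -0.005 and 0.005 m and z of slot in the frame of rim between -0.004 and 0.004 m and x of basket in the frame of rim above 0.012 m and angle between basket's own z axis and vertical below 0.17 rad and angle between the x axis of basket and the x axis of cleaner, either way round below 0.17 rad and y of slot in the frame of rim below 0 m and value of joint flag below 0.002 m), for 0.2 s.
2. the hooked basket has been slid along the rim and has pushed the red flag in (x of slot in the frame of rim between -0.005 and 0.005 m and z of slot in the frame of rim between -0.004 and 0.004 m and x of basket in the frame of rim above 0.012 m and angle between basket's own z axis and vertical below 0.17 rad and angle between the x axis of basket and the x axis of cleaner, either way round below 0.17 rad and value of joint flag above 0.005 m and contact force between basket and cleaner above 0.2 N), for 0.1 s.
At the end, for the whole second after the job is handed in: The basket hangs from the near rim, box inside the tank: slot within 5 mm across and 4 mm in height of the rim's top edge, upright and square to the cleaner within 10 degrees, at rest and released, with the flag pushed in more than 5 of its 7 mm (x of slot in the frame of rim between -0.005 and 0.005 m and z of slot in the frame of rim between -0.004 and 0.004 m and x of basket in the frame of rim above 0.012 m and angle between basket's own z axis and vertical below 0.17 rad and angle between the x axis of basket and the x axis of cleaner, either way round below 0.17 rad and value of joint flag above 0.005 m and linear speed of basket below 0.02 m/s and angular speed of basket below 0.2 rad/s); the robot touches nothing.
It fails at once if the basket is forced against the cleaner or its clip (over 30 N) (contact force between basket and cleaner above 30 N).
It fails at once if the gripper presses on the cleaner, clip or flag (over 5 N) (contact force between the fingers and cleaner above 5 N).
It fails at once if a bystander is moved more than 30 mm (distance of any of flux, spool, driver from where it was at the start of the episode above 0.03 m).
It also fails if it takes over 67 s, if anything falls off the work surface, if the arm or the gripper's body presses on something with over 40 N, if the wrist force passes 120 N, or if a joint passes its speed limit or range.

## Robot

A 6-joint arm with a two-finger parallel gripper is mounted at the origin on the work surface. World frame = base frame: x ahead of the robot, y to its left, z up, the work surface at z = 0. Lengths are in m, angles in degrees, forces in N, time in s.
With the tool pointing down it reaches from about 0.25 to 0.725 m from the base axis. Payload 9.7 kg.
Tool frame: the origin (TCP) lies at the very end of the fingers, on their centre line; the grasp point (between the pads) lies 19 mm behind it; z points along the fingers, y is the direction in which the jaws open and shut (so a half turn about z gives the same grasp; the last joint's range is limited). The gripper opens to 85 mm and grips with 20 to 120 N. Pads are 22 mm wide; open, the fingers measure 114 mm over their backs; the gripper's body (76 mm by 85 mm) begins 54 mm behind the grasp point. The pads swing forward as they close: fully open they stand 13 mm farther back than shut.
Start: joints at [71.161, 4.979, 10.078, 95.1, 0, 90], TCP at [0.178, 0.521, 0.231] pointing down, gripper open.
Joint ranges: [-179.16, 179.16], [-48.56, 103.87], [-65.8, 70.77], [-126.05, 130.52], [-82.76, 87.17], [-180, 180]. Speed limits (degrees/s): [127.2, 127.2, 147.25, 180, 180, 180].

## Interface

Orientations are given as [roll, pitch, yaw] about the fixed x, y, z axes, in that order (R = Rz(yaw) Ry(pitch) Rx(roll)).
In Python, from workcell import bot gives the robot as it stands.
- The arm moves only by the shell command python3 -m pendant 'ROWS' [FORCE]. ROWS is JSON, a list that holds one entry, the list of rows, each a list of 7 numbers: the shift along the tool's x, y, z in cm, then the turn, a rotation vector about the tool's x, y, z in rad, then the opening in per cent of the stroke, from 0 (shut) to 100 (fully open). In form: [[[dx, dy, dz, ax, ay, az, gripper], ...]]. A call has 1 to 5 rows; each row shifts and turns the pose as measured when the row begins, along the tool's axes as they then stand; what a row does not reach is not made up. A row lasts 1/12 s, in which the tool goes at most 41.7 mm and 7.16 degrees, less where a joint would pass 70% of its speed; a pose out of reach is approached as far as the arm can. A call with a gripper value outside its range is refused whole. The fingers move at their own pace and stop on an object; FORCE is the grip in N (left out, the last holds). Time passes only in rows, so rows that do not move let the fingers close. It gives the time, the measured TCP pose, the force and the opening at its end, in the units of the state.
- bot.get_obs(): the state, without advancing time (a new reading comes with each control period).
- bot.camera(name): name is "scene" or "top" or "wrist"; returns the picture (480x640x3 uint8, red, green, blue); there is no depth.
- bot.get_calibration(name): a dict with "intrinsics" (3x3 intrinsics, pixels), "pose" (4x4, takes a point from camera to world coordinates); the wrist camera has in their place "T_tool_cam" (4x4, takes a point from camera to tool coordinates, whose origin is the TCP and whose axes are the flange's). Camera axes: x right, y down, z forward; pixel columns grow to the right and rows downward; lengths in m; the calibration is good to about 2 mm. A picture is of the moment at which its call begins: read the wrist's pose just before it. get_calibration takes no time and is no camera call.
- bot.job_done(): hands the job in, once; it reports no verdict.
Trained networks look in the newest picture that a camera, given by its name, has taken for a name from the list of things; names that differ only in an ending like _2 or _b are one class to them, and where a whole thing is asked for, a point or a joint stands for the part that bears it (a point fixed in the world has none). Each returns a list of dicts, best first, with "confidence" (0 to 1); they miss things now and then, are a little off and sometimes report something else, mostly with a low value. They report only what shows in the picture. A call takes as long as a camera call. They do not tell look-alikes from the thing itself.
- bot.masks_of(camera, thing): "pixels" (480x640 bool, what is visible of it) and "extent" ([left, top, right, bottom] in pixels, round what is visible of it).
- bot.mark_of(camera, thing): "uv" ([column, row] in pixels: a listed point, or the origin of a listed thing).
The state is a dict: "time": time; "q": joint angles; "qd": joint speeds; "joint_efforts": joint torques, N m; "ee_pos": TCP position; "tcp_rot": TCP orientation; "wrist_force": force on the tool from outside, world axes, zero at the start; "torque": the same for the moment, N m; "opening": finger opening in m.
Only numpy, scipy, OpenCV 4.12 (cv2) and the standard library are available. Lean on these libraries where they do the work, as an engineer would, in place of code of your own. Each camera call takes 0.05 s, during which the arm holds its last target. There are 200 camera calls.

## Working session

There is one attempt and no reset: what is moved stays moved. The work goes in short steps, Python scripts to look and compute and a shell command to move; the robot and the scene stay as the last step left them, time stands still between calls to the robot, and variables do not carry over. Pictures are saved under pics/ and viewed, about 8 in all and at most 12, crops included, and the job is handed in when it is done.

```bash
mkdir -p pics; cat > h.py <<'E'
import numpy as np, cv2
from workcell import bot
from scipy.spatial.transform import Rotation as R
def T_tool():
    o=bot.get_obs(); T=np.eye(4); T[:3,:3]=R.from_euler('xyz',o['tcp_rot'],degrees=True).as_matrix(); T[:3,3]=o['ee_pos']; return T
def cam(name):
    c=bot.get_calibration(name); K=np.array(c['intrinsics'])
    P=np.array(c['pose']) if 'pose' in c else T_tool()@np.array(c['T_tool_cam'])
    return K,P
def shot(name,fn=None):
    kp=cam(name); im=bot.camera(name)
    if fn: cv2.imwrite('pics/'+fn,cv2.cvtColor(im,cv2.COLOR_RGB2BGR))
    return im,kp
def ray(kp,uv,z):
    K,P=kp; d=P[:3,:3]@np.linalg.solve(K,[uv[0],uv[1],1]); c=P[:3,3]
    return c+d*(z-c[2])/d[2]
def proj(kp,X):
    K,P=kp; p=K@(P[:3,:3].T@(np.asarray(X)-P[:3,3])); return p[:2]/p[2]
E
python3 - <<'E'
from h import *
np.set_printoptions(precision=4,suppress=True)
print(bot.get_obs())
for n in ['top','scene']:
    im,kp=shot(n,n+'0.png'); print(n,kp[1])
    for t,z in [('cleaner',0),('rim',.13),('basket',0),('slot',.075),('grip',.106),('flag',.135),('flux',0),('spool',0),('driver',0)]:
        try:
            for d in bot.mark_of(n,t)[:3]: print(t,np.round(d['uv'],1),round(d['confidence'],2),ray(kp,d['uv'],z))
        except Exception as e: print(t,e)
E
```

```text
{'time': 0.0, 'q': array([71.1602,  5.0118, 10.0331, 95.0991, -0.0002, 89.9993]), 'qd': array([-0.0108,  0.0226,  0.0448, -0.0445, -0.1044,  0.0518]), 'joint_efforts': array([ -0.0036, -52.039 ,  46.4805,   0.0167,   0.    ,  -0.    ]), 'ee_pos': array([0.1775, 0.5203, 0.2306]), 'tcp_rot': array([-179.9222,    0.0002,  161.1609]), 'wrist_force': array([ 0.3099, -0.615 ,  0.3832]), 'torque': array([ 0.0326, -0.0674, -0.0198]), 'opening': 0.08540442848757598}
top [[ 0.0283 -0.9945  0.1007  0.3595]
 [-0.9996 -0.0277  0.0075 -0.0051]
 [-0.0047 -0.1009 -0.9949  1.4735]
 [ 0.      0.      0.      1.    ]]
cleaner [273.4 208.7] 0.84 [0.5765 0.1537 0.    ]
rim [267.5 233.1] 0.85 [0.4947 0.1522 0.13  ]
basket [386.1 288.8] 0.87 [ 0.3634 -0.1637  0.    ]
basket [466.1 235.8] 0.75 [ 0.5156 -0.3824  0.    ]
basket [426.4 261. ] 0.71 [ 0.4427 -0.2733  0.    ]
slot [460.9 234.9] 0.92 [ 0.5096 -0.3495  0.075 ]
slot [380.  276.8] 0.8 [ 0.3939 -0.1392  0.075 ]
slot [467.4 289.7] 0.8 [ 0.3669 -0.3668  0.075 ]
grip [475.9 289.7] 0.92 [ 0.3673 -0.3804  0.106 ]
grip [424.4 302.6] 0.86 [ 0.3311 -0.25    0
[... 492 characters left out ...]
72 [0.499  0.1469 0.13  ]
basket [188.9 389.1] 0.98 [ 0.3699 -0.4111  0.    ]
basket [250.6 410.2] 0.81 [ 0.5164 -0.3898  0.    ]
basket [211.9 342. ] 0.7 [ 0.3342 -0.2817  0.    ]
slot [248.2 372.3] 0.95 [ 0.4943 -0.3548  0.075 ]
slot [235.6 335.7] 0.94 [ 0.4149 -0.2874  0.075 ]
slot [259.8 293.4] 0.77 [ 0.39   -0.1539  0.075 ]
grip [251.9 364.9] 0.83 [ 0.5059 -0.3538  0.106 ]
grip [209.4 300.3] 0.79 [ 0.3212 -0.2511  0.106 ]
grip [238.4 323.6] 0.72 [ 0.4185 -0.2765  0.106 ]
flag it knows: basket, cleaner, driver, flux, grip, rim, slot, spool
spool [395.6 194. ] 0.78 [0.4756 0.4656 0.    ]
spool [250.8 359.7] 0.57 [ 0.4427 -0.2804  0.    ]
driver [231.5 447.9] 0.71 [ 0.5317 -0.4795  0.    ]
```

View pics/top0.png

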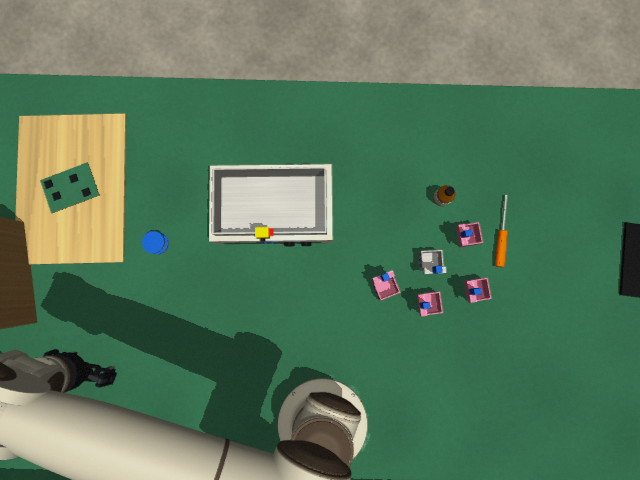

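View pics/scene0.png

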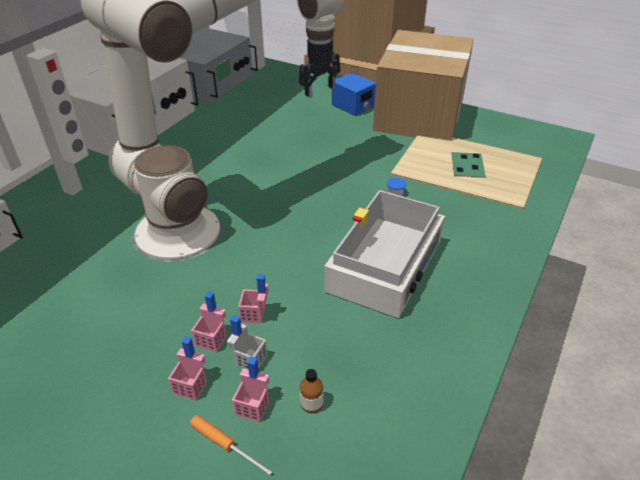

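The white-steel basket (box about (432,262) in the top picture, grip at (438,269)) sits among four pink ones. The clip is on the near rim at (263,232) with its red flag on the right at (270,232). I'll fly over to see it close up.

```bash
python3 -m pendant '[[[-2.36,-3.3,-0.4,0,0,0,100],[-2.36,-3.3,-0.4,0,0,0,100],[-2.36,-3.3,-0.4,0,0,0,100],[-2.36,-3.3,-0.4,0,0,0,100],[-2.36,-3.3,-0.4,0,0,0,100]]]'
python3 -m pendant '[[[-2.36,-3.3,-0.4,0,0,0,100],[-2.36,-3.3,-0.4,0,0,0,100],[-2.36,-3.3,-0.4,0,0,0,100],[-2.36,-3.3,-0.4,0,0,0,100],[-2.36,-3.3,-0.4,0,0,0,100]]]'
python3 -m pendant '[[[-2.36,-3.3,-0.4,0,0,0,100],[-2.36,-3.3,-0.4,0,0,0,100],[-2.36,-3.3,-0.4,0,0,0,100],[-2.36,-3.3,-0.4,0,0,0,100],[-2.36,-3.3,-0.4,0,0,0,100]]]'; python3 -c "
from workcell import bot;print(bot.get_calibration('wrist'))"
```

```text
time: 1.32
ee_pos: [0.2353, 0.3254, 0.2461]
tcp_rot: [-179.6, -0.1, 161.6]
wrist_force: [0.6, -0.2, -0.6]
opening: 0.0856
time: 1.73
ee_pos: [0.2937, 0.1266, 0.2683]
tcp_rot: [-179.7, 0.1, 161.9]
wrist_force: [1.8, 0.6, -0.4]
opening: 0.0854
time: 2.15
ee_pos: [0.3525, -0.0725, 0.2918]
tcp_rot: [-179.9, 0.5, 162.0]
wrist_force: [1.5, 0.4, 0.6]
opening: 0.0855
{'intrinsics': array([[349.9392538 ,   0.        , 321.74519525],
       [  0.        , 349.9392538 , 239.21945384],
       [  0.        ,   0.        ,   1.        ]]), 'T_tool_cam': array([[-3.32217579e-04, -9.61118297e-01, -2.76136757e-01,
         7.01341994e-02],
       [ 9.99999432e-01, -5.99049454e-04,  8.81954301e-04,
        -1.32751738e-04],
       [-1.01308199e-03, -2.76136307e-01,  9.61117950e-01,
        -1.42706268e-01],
       [ 0.00000000e+00,  0.00000000e+00,  0.00000000e+00,
         1.00000000e+00]])}
```

```bash
python3 -m pendant '[[[-2.36,-3.3,-0.4,0,0,0,100],[-2.36,-3.3,-0.4,0,0,0,100],[-2.36,-3.3,-0.2,0,0,0,100],[-1.9,-2.6,0,0,0,0.12,100],[0,0,0,0,0,0.12,100]]]'
python3 -m pendant '[[[0,0,0,0,0,0.12,100],[0,0,0,0,0,0.12,100],[0,0,0,0,0,0.12,100],[0,0,0,0,0,0.12,100],[0,0,0,0,0,0,100]]]'
python3 - <<'E'
from h import *
np.set_printoptions(precision=4,suppress=True)
im,kp=shot('wrist','w1.png')
for t,z in [('basket',0),('slot',.075),('grip',.106)]:
    for d in bot.mark_of('wrist',t)[:5]: print(t,np.round(d['uv'],1),round(d['confidence'],2),ray(kp,d['uv'],z))
E
```

```text
time: 2.57
ee_pos: [0.3985, -0.2302, 0.3034]
tcp_rot: [180.0, 0.8, 147.6]
wrist_force: [1.6, -0.6, -1.0]
opening: 0.0853
time: 2.98
ee_pos: [0.3984, -0.2342, 0.3021]
tcp_rot: [179.7, 0.5, 118.8]
wrist_force: [0.9, -0.1, 0.0]
opening: 0.0856
basket [335.9 238.2] 0.9 [ 0.4448 -0.276  -0.    ]
basket [240.7 293.1] 0.9 [ 0.368  -0.4083  0.    ]
basket [339.7 323. ] 0.89 [ 0.5114 -0.3832  0.    ]
basket [326.6 130.2] 0.82 [ 0.3679 -0.1626  0.    ]
basket [252.2 200.7] 0.73 [ 0.3261 -0.2838  0.    ]
slot [251.6 184.5] 0.79 [ 0.3244 -0.2497  0.075 ]
slot [235.1 296.4] 0.79 [ 0.3633 -0.3753  0.075 ]
slot [313.  251.6] 0.67 [ 0.4163 -0.2842  0.075 ]
slot [354.1 337.3] 0.65 [ 0.5111 -0.356   0.075 ]
slot [357.4 126.3] 0.6 [ 0.3924 -0.146   0.075 ]
grip [358.5 130.3] 0.87 [ 0.3927 -0.1508  0.106 ]
grip [246.1 194.2] 0.82 [ 0.3271 -0.2543  0.106 ]
grip [226.7 310.5] 0.8 [ 0.3623 -0.3776  0.106 ]
grip [317.5 258. ] 0.56 [ 0.4192 -0.2787  0.106 ]
grip [356.2 356.7] 0.56 [ 0.5132 -0.3608  0.106 ]
```

View pics/w1.png

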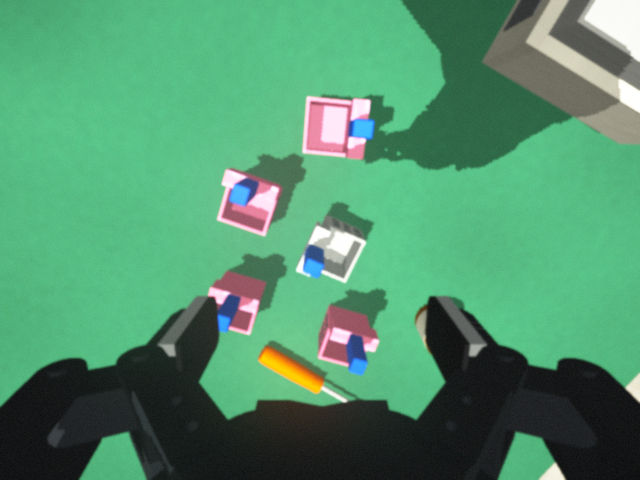

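```bash
cat > fit.py <<'E'
from h import *
from scipy.optimize import minimize
def box(x0,x1,y0,y1,z0,z1): return np.array([[x,y,z] for x in(x0,x1) for y in(y0,y1) for z in(z0,z1)])/1e3
BASKET=[box(-25,25,-28,28,0,55),box(-25,-21,-28,28,0,81),box(-37,-21,-28,28,75,81),box(-37,-33,-28,28,57,81),box(-37,-19,-8,8,81,131)]
CLEAN=[box(-100,100,-160,160,0,95),box(-85,85,-145,145,95,130)]
def sil(kp,parts,p,S=4):
    m=np.zeros((480*S,640*S),np.uint8); c,s=np.cos(p[2]),np.sin(p[2])
    z=p[3] if len(p)>3 else 0
    for b in parts:
        X=b@np.array([[c,s,0],[-s,c,0],[0,0,1]])+[p[0],p[1],z]
        uv=np.array([proj(kp,x) for x in X])
        h=cv2.convexHull(((uv+.5)*S).astype(np.float32)); cv2.fillConvexPoly(m,h.astype(np.int32),255)
    return cv2.resize(m,(640,480),interpolation=cv2.INTER_AREA)/255.
def fit(obs,parts,p0,steps=(.004,.004,.06)):
    def cost(p): return np.mean([np.abs(sil(kp,parts,p)-M).sum()/M.sum() for kp,M in obs])
    best=None
    for dy in(-.25,0,.25):
        q=np.array(p0,float);q[2]+=dy
        sx=np.vstack([q]+[q+np.eye(len(q))[i]*steps[i] for i in range(len(q))])
        r=minimize(cost,q,method='Nelder-Mead',options=dict(initial_simplex=sx,xatol=1e-4,fatol=1e-4,maxiter=150))
        if best is None or r.fun<best.fun: best=r
    return best
def inst(name,thing,X,r=25):
    kp=cam(name); uv=proj(kp,X); L=bot.masks_of(name,thing)
    def d(m):
        e=m['extent']; return np.hypot((e[0]+e[2])/2-uv[0],(e[1]+e[3])/2-uv[1])
    L=[m for m in L if d(m)<r]
    return (kp,min(L,key=d)['pixels'].astype(float)) if L else None
E
python3 - <<'E'
from fit import *
np.set_printoptions(precision=4,suppress=True)
B=[];C=[]
for n in ['wrist','top','scene']:
    bot.camera(n)
    b=inst(n,'basket',[.44,-.276,.05],20)
    if b: B.append(b); print(n,'basket',b[1].sum())
    if n!='wrist':
        c=inst(n,'cleaner',[.577,.155,.06],40)
        if c: C.append(c); print(n,'cleaner',c[1].sum())
for o in ([B[0]],B[1:],B):
    r=fit(o,BASKET,[.444,-.276,.25]); print('basket',r.x,np.degrees(r.x[2]),r.fun)
for o in ([C[0]],C):
    r=fit(o,CLEAN,[.577,.155,0],(.005,.005,.05)); print('cleaner',r.x,np.degrees(r.x[2]),r.fun)
E
```

```text
wrist basket 3045.0
top basket 81.0
top cleaner 9625.0
scene basket 1183.0
scene cleaner 9678.0
basket [ 0.4437 -0.2808  0.0627] 3.5945165287060363 0.035024952509739526
basket [ 0.4421 -0.2757  0.1007] 5.770216316099768 3.199642744087188
basket [ 0.4437 -0.2778  0.0683] 3.9155394571358877 2.166869210539281
cleaner [0.5799 0.1527 0.035 ] 2.0057373449970743 0.02337825311942959
cleaner [0.5798 0.1532 0.0395] 2.2610735191235953 0.03267302231418784
```

The wrist view shows the steel basket at about (335,248) with its blue grip at (314,262); the fit (3.5 % residual) puts it at (0.444, −0.281), yaw 3.6°. I'm moving above the grip and looking again.

```bash
python3 -m pendant '[[[-2.5,-0.4,2,0,0,0.11,100],[-2.5,-0.4,2,0,0,0.11,100],[0,0,2,0,0,0.11,100],[0,0,2,0,0,0.1,100],[0,0,2,0,0,0,100]]]'
python3 - <<'E'
from fit import *
np.set_printoptions(precision=4,suppress=True)
im,kp=shot('wrist','w2.png')
for t,z in [('basket',0),('slot',.075),('grip',.106)]:
    for d in bot.mark_of('wrist',t)[:5]: print(t,np.round(d['uv'],1),round(d['confidence'],2),ray(kp,d['uv'],z))
b=inst('wrist','basket',[.44,-.28,.05],60)
if b:
    r=fit([b],BASKET,[.4437,-.2808,.06]); print('basket',r.x,np.degrees(r.x[2]),r.fun)
    x,y,a=r.x; print('grip',x-.028*np.cos(a),y-.028*np.sin(a))
E
```

```text
time: 4.0
ee_pos: [0.4167, -0.2862, 0.2041]
tcp_rot: [179.0, 0.7, 93.5]
wrist_force: [0.5, 1.1, -1.1]
opening: 0.0852
basket [230.  195.7] 0.94 [ 0.3286 -0.2779  0.    ]
basket [346.8 204.5] 0.86 [ 0.445  -0.2801  0.    ]
basket [264.3 311.8] 0.82 [ 0.3642 -0.4042  0.    ]
slot [250.7 327.4] 0.97 [ 0.3625 -0.3789  0.075 ]
slot [201.4 177.7] 0.96 [ 0.3247 -0.2516  0.075 ]
slot [319.3 224.9] 0.95 [ 0.4168 -0.2837  0.075 ]
slot [422.  315.5] 0.9 [ 0.5107 -0.3598  0.075 ]
slot [298.2  31.4] 0.68 [ 0.3944 -0.1479  0.075 ]
grip [291.4  20.4] 0.89 [ 0.3918 -0.1499  0.106 ]
grip [242.  347.6] 0.79 [ 0.3611 -0.3784  0.106 ]
grip [320.5 231.8] 0.7 [ 0.4171 -0.2808  0.106 ]
grip [429.3 335. ] 0.61 [ 0.5073 -0.3599  0.106 ]
grip [190.7 183.4] 0.58 [ 0.3271 -0.2516  0.106 ]
basket [ 0.4437 -0.2797  0.08  ] 4.5853131812112204 0.02534893763403084
grip 0.4157537621714695 -0.28192536639274746
```

View pics/w2.png

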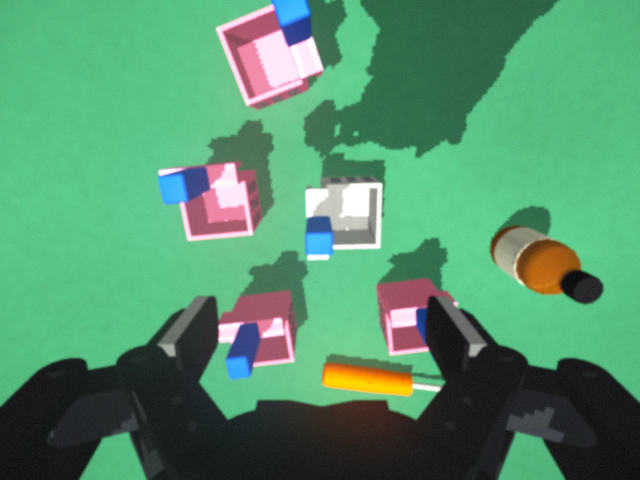

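```bash
python3 -m pendant '[[[0.4,0,2.2,0.017,0.012,-0.01,100],[0,0,2.8,0,0,0,100],[0,0,2.8,0,0,0,100],[0,0,1.8,0,0,0,100],[0,0,1.0,0,0,0,100]]]'
python3 -m pendant '[[[0,0,0.4,0,0,0,100],[0,0,0,0,0,0,100]]]'
```

```text
time: 4.67
ee_pos: [0.4228, -0.285, 0.1099]
tcp_rot: [179.1, 0.7, 94.8]
wrist_force: [-0.7, 0.4, 0.1]
opening: 0.0854
time: 4.83
ee_pos: [0.4232, -0.285, 0.1063]
tcp_rot: [179.1, 0.7, 94.9]
wrist_force: [-0.2, 0.8, 0.7]
opening: 0.0853
```

```bash
python3 -m pendant '[[[0.4,-0.7,0.5,0.02,0.014,0.01,100],[0,0,0.5,0.02,0.014,0,100],[0,0,0.3,0,0,0,100]]]'

```

```text
time: 5.08
ee_pos: [0.4168, -0.2823, 0.0971]
tcp_rot: [-178.7, -0.8, 94.2]
wrist_force: [0.7, 0.1, -0.5]
opening: 0.0856
```

```bash
python3 -m pendant '[[[0,0,0.4,-0.02,-0.013,0,100],[0,0,0,0,0,0,60],[0,0,0,0,0,0,30],[0,0,0,0,0,0,15],[0,0,0,0,0,0,0]]]' 40
python3 -m pendant '[[[0,0,0,0,0,0,0],[0,0,0,0,0,0,0],[0,0,0,0,0,0,0],[0,0,0,0,0,0,0]]]' 40
```

```text
time: 5.5
ee_pos: [0.4177, -0.2831, 0.0939]
tcp_rot: [-179.8, -0.1, 94.2]
wrist_force: [-0.2, 0.3, -0.5]
opening: 0.0387
time: 5.83
ee_pos: [0.4178, -0.2832, 0.094]
tcp_rot: [-179.7, -0.1, 94.2]
wrist_force: [0.2, -0.5, -0.7]
opening: 0.0173
```

```bash
python3 -m pendant '[[[0,0,-1,0,0,0,0],[0,0,-3,0,0,0,0],[0,0,-4,0,0,0,0],[0,0,-4,0,0,0,0],[0,0,-4,0,0,0,0]]]' 60
python3 -m pendant '[[[1,0.3,-4,0,0,0,0],[3.3,1,-2,0,0,0,0],[3.6,1.1,0,0,0,0,0],[3.6,1.1,0,0,0,0,0],[3.6,1.1,0,0,0,0,0]]]'
python3 -m pendant '[[[3.6,1.1,0,0,0,0.01,0],[3.6,1.1,0,0,0,0.01,0],[3.6,1.1,0,0,0,0.01,0],[3.3,1.0,0,0,0,0,0],[2,0.5,0,0,0,0,0]]]'
```

```text
time: 6.25
ee_pos: [0.4148, -0.2807, 0.2517]
tcp_rot: [-178.9, -0.7, 94.2]
wrist_force: [0.9, -1.1, -2.4]
opening: 0.0172
time: 6.67
ee_pos: [0.4509, -0.1286, 0.3268]
tcp_rot: [-179.7, -0.2, 93.6]
wrist_force: [0.8, -0.6, -1.7]
opening: 0.0174
time: 7.08
ee_pos: [0.4909, 0.0449, 0.3322]
tcp_rot: [-180.0, -0.2, 91.9]
wrist_force: [0.4, -0.5, -2.2]
opening: 0.0176
```

```bash
python3 -m pendant '[[[2.2,0.6,1.5,0,0,0,0],[1.8,0.3,1.5,0,0,0,0],[0,0,1,0,0,0,0],[0,0,0,0,0,0,0]]]'
python3 - <<'E'
from fit import *
np.set_printoptions(precision=4,suppress=True)
im,kp=shot('wrist','w3.png')
for t,z in [('rim',.13),('cleaner',0)]:
    for d in bot.mark_of('wrist',t)[:2]: print(t,np.round(d['uv'],1),round(d['confidence'],2),ray(kp,d['uv'],z))
hsv=cv2.cvtColor(im,cv2.COLOR_RGB2HSV)
for nm,lo,hi in [('yellow',(22,150,90),(34,255,255)),('red',(0,180,80),(6,255,255))]:
    m=cv2.inRange(hsv,lo,hi); n,l,s,c=cv2.connectedComponentsWithStats(m)
    for i in range(1,n):
        if s[i,4]>30: print(nm,s[i],ray(kp,c[i],.138))
E
```

```text
time: 7.42
ee_pos: [0.4988, 0.0931, 0.2937]
tcp_rot: [179.9, -0.3, 92.3]
wrist_force: [-0.8, -0.3, -1.8]
opening: 0.0172
cleaner [389.3 153.4] 0.64 [0.5792 0.1511 0.    ]
yellow [ 305  117   33   43 1322] [0.496  0.1652 0.138 ]
red [313 161  18  11 192] [0.4971 0.1423 0.138 ]
```

View pics/w3.png

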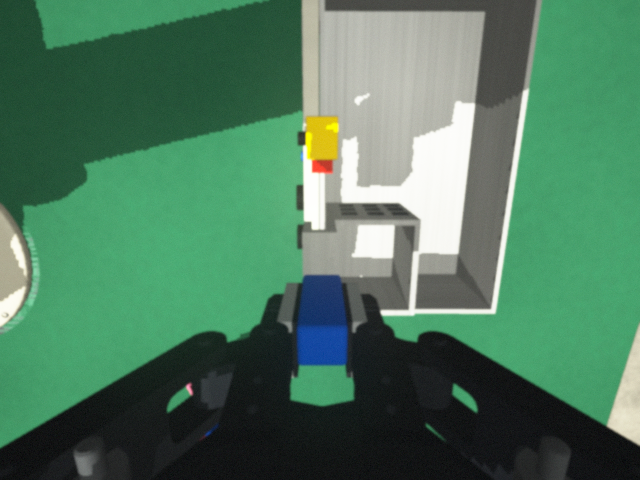

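The basket is held straight with the box over the tank. The clip is at (321,138) with its flag at (321,166). I need the wall edges on rows where the rim shows.

```bash
python3 - <<'E'
from fit import *
np.set_printoptions(precision=4,suppress=True)
im=cv2.imread('pics/w3.png'); kp=cam('wrist')
for r in (40,90,185,205,215):
    print(r,[tuple(int(v) for v in im[r,c]) if 0 else int(im[r,c].mean()) for c in range(298,342)])
c=np.array([.5798,.1532,0]);a=np.radians(2.2);Rz=R.from_euler('z',a).as_matrix()
for y in (.1,.03,-.02,-.04,-.06):
    print(y,[np.round(proj(kp,c+Rz@np.array(p)),1) for p in ([-.1,y,.095],[-.085,y,.13],[-.081,y,.13])])
print('clip right',ray(kp,(321,160),.142),'flag end',ray(kp,(321,172.5),.140))
b=cv2.resize(im[100:260,270:430],None,fx=4,fy=3.7,interpolation=cv2.INTER_NEAREST);cv2.imwrite('pics/w3c.png',b)
E
```

```text
40 [64, 65, 69, 92, 132, 160, 174, 178, 176, 179, 177, 181, 177, 178, 180, 180, 175, 178, 176, 170, 153, 145, 157, 172, 175, 176, 179, 182, 180, 181, 181, 181, 178, 181, 178, 178, 174, 172, 173, 177, 181, 182, 179, 186]
90 [68, 64, 69, 80, 113, 154, 180, 182, 185, 186, 186, 184, 185, 179, 185, 186, 188, 186, 186, 177, 161, 150, 157, 172, 180, 182, 182, 184, 184, 184, 179, 179, 180, 180, 181, 180, 177, 175, 179, 181, 181, 182, 185, 187]
185 [79, 77, 77, 83, 103, 176, 239, 251, 253, 253, 253, 253, 253, 253, 253, 253, 253, 253, 253, 251, 244, 234, 243, 249, 250, 246, 225, 185, 171, 171, 172, 170, 171, 169, 172, 167, 170, 168, 167, 169, 168, 168, 177, 204]
205 [65, 60, 64, 63, 83, 151, 229, 249, 253, 253, 253, 253, 253, 253, 253, 253, 254, 253, 253, 252, 243, 235, 243, 248, 250, 245, 222, 165, 125, 110, 104, 107, 103, 106, 107, 103, 109, 108, 110, 107, 98, 90, 80, 78]
215 [129, 128, 130, 131, 137, 178, 233, 251, 253, 253, 253, 254, 253, 253, 254, 253, 253, 253, 253, 252, 243, 235, 243, 249, 250, 244, 222, 168, 127, 108, 105, 102, 100, 102, 104, 102, 105, 103, 103, 106, 105, 106, 106, 98]
0.1 [array([300.8,  35.9]), array([317.7,  23. ]), array([322.8,  23. ])]
0.03 [array([302.1, 120. ]), array([318. , 117.6]), array([322.8, 117.5])]
-0.02 [array([303. , 174.3]), array([318.3, 178. ]), array([322.8, 178. ])]
-0.04 [array([303.3, 194.9]), array([318.4, 200.7]), array([322.8, 200.7])]
-0.06 [array([303.6, 214.8]), array([318.4, 222.6]), array([322.9, 222.6])]
clip right [0.4974 0.146  0.142 ] flag end [0.4978 0.1356 0.14  ]
```

View pics/w3c.png

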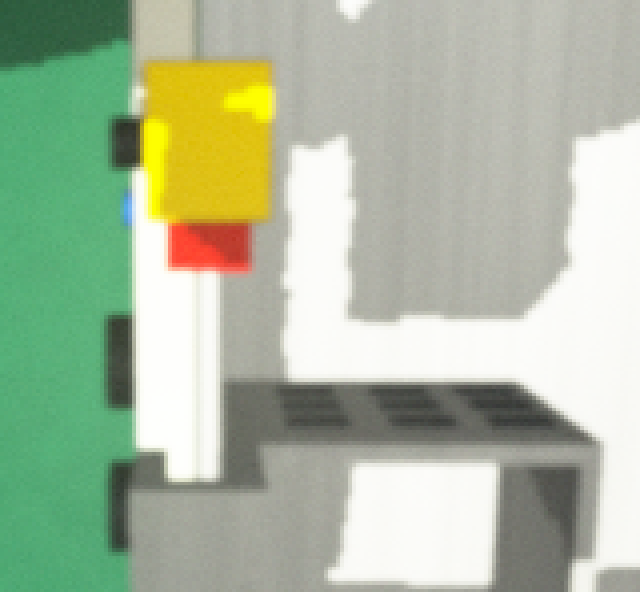

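Wall top runs at cols 319–324.7, and the lip's bridge spans about cols 303–336 at row 231. The flag end is at y≈0.136 and the bridge end at y≈0.121, so the lip clears the clip. I'll lower part way and measure lip against rim again.

```bash
python3 -m pendant '[[[0,0.1,2,0,0,0,0],[0,0,2,0,0,0,0],[0,0,1.5,0,0,0,0],[0,0,0.5,0,0,0,0],[0,0,0,0,0,0,0]]]'
python3 - <<'E'
from fit import *
np.set_printoptions(precision=4,suppress=True)
im,kp=shot('wrist'); o=bot.get_obs(); print(o['ee_pos'],o['tcp_rot'])
b=cv2.cvtColor(cv2.resize(im[80:240,260:420],None,fx=4,fy=3.7,interpolation=cv2.INTER_NEAREST),cv2.COLOR_RGB2BGR);cv2.imwrite('pics/w4c.png',b)
cv2.imwrite('pics/w4.png',im[:,:,::-1])
for r in (60,165,175,185): print(r,[int(im[r,c].mean()) for c in range(290,350)])
E
```

```text
time: 7.98
ee_pos: [0.5022, 0.089, 0.2408]
tcp_rot: [179.2, -0.4, 91.8]
wrist_force: [-0.9, 0.4, -0.8]
opening: 0.0174
[0.5023 0.089  0.2414] [179.1876  -0.3601  91.8479]
60 [89, 129, 158, 172, 178, 177, 173, 177, 173, 172, 177, 174, 177, 179, 179, 180, 177, 176, 176, 166, 151, 156, 164, 167, 170, 170, 172, 175, 176, 179, 177, 173, 172, 168, 173, 169, 174, 173, 170, 166, 166, 170, 172, 172, 173, 174, 174, 177, 178, 173, 170, 170, 170, 172, 174, 176, 178, 177, 177, 176]
165 [125, 128, 135, 190, 237, 250, 252, 252, 252, 252, 249, 232, 174, 115, 96, 96, 93, 94, 90, 94, 93, 94, 91, 91, 96, 88, 97, 89, 92, 91, 95, 94, 90, 94, 93, 91, 95, 119, 148, 161, 160, 161, 164, 161, 161, 162, 165, 171, 198, 233, 244, 247, 247, 248, 248, 248, 246, 236, 210, 178]
175 [124, 123, 131, 169, 227, 247, 251, 252, 252, 252, 252, 251, 251, 250, 250, 250, 250, 250, 250, 250, 247, 232, 193, 165, 159, 158, 160, 158, 157, 154, 156, 155, 158, 157, 159, 159, 159, 158, 162, 165, 161, 158, 159, 158, 160, 161, 169, 196, 235, 245, 246, 247, 247, 247, 248, 249, 249, 246, 236, 209]
185 [128, 128, 129, 156, 212, 246, 251, 252, 252, 252, 252, 252, 252, 252, 252, 252, 252, 252, 252, 252, 250, 243, 211, 176, 166, 161, 165, 165, 160, 161, 161, 162, 161, 163, 160, 163, 162, 161, 160, 162, 159, 160, 158, 162, 159, 160, 160, 165, 196, 233, 244, 246, 247, 247, 248, 248, 243, 226, 190, 171]
```

View pics/w4c.png

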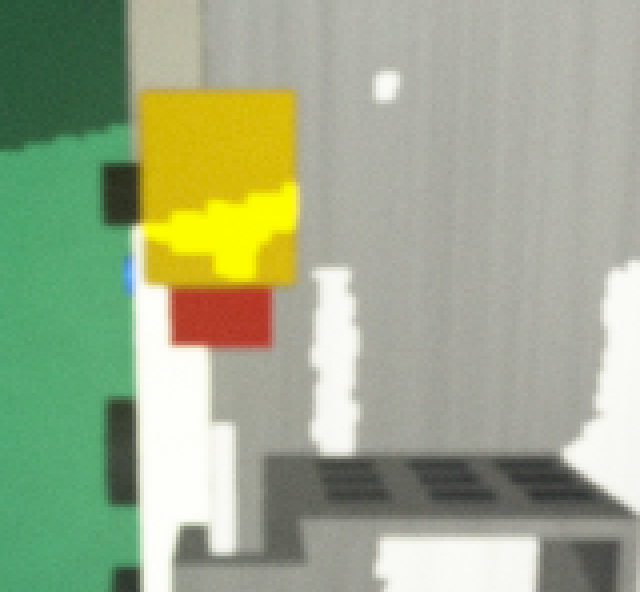

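The bridge looks smaller than a perfect grasp would give, so the basket sits about 10 mm lower in the jaws than planned (slot about 29 mm below the TCP). The lip is about 2.4 mm too far from the robot, so I'm levelling and correcting.

```bash
python3 -m pendant '[[[0,-0.24,0,0.014,-0.006,0,0],[0,0,0,0,0,0,0],[0,0,0,0,0,0,0]]]'; python3 - <<'E'
from fit import *
im,kp=shot('wrist','w5.png'); o=bot.get_obs(); print(o['ee_pos'],o['tcp_rot'])
bot.camera('scene')
for t in ('basket','slot','grip'):
  print(t,[(np.round(d['uv'],1),round(d['confidence'],2)) for d in bot.mark_of('scene',t)])
ks=cam('scene')
x,y,z=o['ee_pos']
for nm,p in (('slot-29',(x-.001,y,z-.029)),('slot-19',(x-.001,y,z-.019)),('grip+2',(x,y,z+.002)),('grip+12',(x,y,z+.012))): print(nm,proj(ks,p))
b=inst('scene','basket',[x+.03,y,z-.05],30)
if b:
  for s in (.094,.104): print(s,np.abs(sil(ks,BASKET,[x+.028,y+.001,.033,z-s])-b[1]).sum()/b[1].sum())
  r=fit([b],BASKET,[x+.028,y,.03,z-.1],(.003,.003,.03,.005)); print(r.x,r.fun,'tcp-bottom',z-r.x[3])
E
```

```text
time: 8.28
ee_pos: [0.5005, 0.0882, 0.2449]
tcp_rot: [179.9, -0.0, 91.8]
wrist_force: [0.1, -0.5, -2.1]
opening: 0.0173
[0.50050924 0.08825533 0.24494746] [ 1.79841435e+02 -1.18255422e-02  9.17702084e+01]
basket [(array([361.6, 228.9]), 0.79), (array([188.5, 384.3]), 0.75), (array([252.4, 312.3]), 0.66), (array([211.5, 340.9]), 0.58), (array([251. , 410.2]), 0.58), (array([348.6, 202.6]), 0.35)]
slot [(array([251.3, 373.6]), 0.8), (array([348.6, 199.7]), 0.73), (array([261.5, 292.7]), 0.73), (array([188.6, 360. ]), 0.58)]
grip [(array([261.6, 281.6]), 0.97), (array([252.9, 369. ]), 0.92), (array([348.9, 189.4]), 0.87), (array([187.1, 347.6]), 0.78), (array([213.7, 302.1]), 0.73)]
slot-29 [349.74845526 204.45706523]
slot-19 [349.88611411 201.07835307]
grip+2 [350.55944875 193.99285767]
grip+12 [350.70337984 190.50775144]
0.094 0.12887421758031636
0.104 0.24678103071955554
[0.52950772 0.09051265 0.04668212 0.1500664 ] 0.10515359777765752 tcp-bottom 0.09488106012957731
```

The scene-camera fit says there was no slip (bottom 94 mm below TCP), so the two measurements disagree on height and contact will decide. Lateral alignment is barely affected; I'll check it in the new picture.

```bash
python3 - <<'E'
import cv2
im=cv2.imread('pics/w5.png')
cv2.imwrite('pics/w5c.png',cv2.resize(im[100:250,280:360],None,fx=8,fy=4,interpolation=cv2.INTER_NEAREST))
E
```

```text
(no output)
```

View pics/w5c.png

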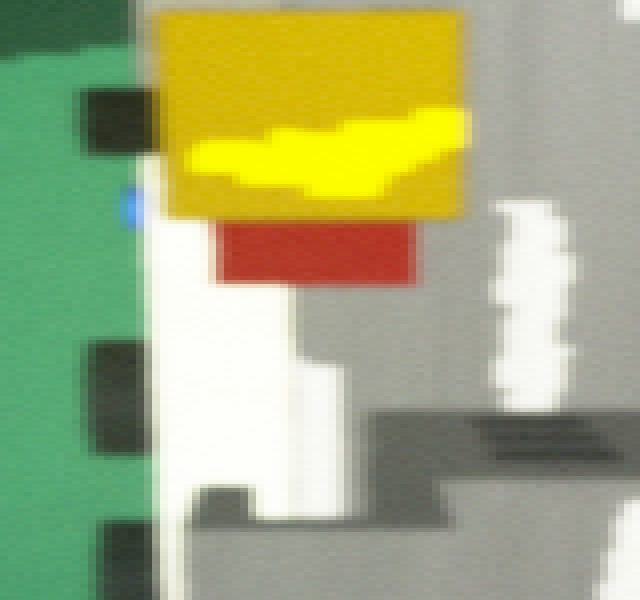

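Wall top spans cols 317–323 (centre 320.0) and the slot centre is about 319–320 at its depth, so they agree within about 0.5 mm. Descending in stages.

```bash
python3 -m pendant '[[[0,0,1,0,0,0,0],[0,0,1,0,0,0,0],[0,0,1,0,0,0,0],[0,0,0.5,0,0,0,0],[0,0,0,0,0,0,0]]]'
```

```text
time: 9.0
ee_pos: [0.4997, 0.0883, 0.2042]
tcp_rot: [180.0, 0.0, 91.8]
wrist_force: [0.1, 0.4, -1.8]
opening: 0.0173
```

```bash
python3 -m pendant '[[[0,0.07,0.8,0,0,0,0],[0,0,0.8,0,0,0,0],[0,0,0.4,0,0,0,0],[0,0,0,0,0,0,0]]]'
python3 - <<'E'
from fit import *
im,kp=shot('wrist'); o=bot.get_obs(); print(o['ee_pos'],o['tcp_rot'],o['wrist_force'])
cv2.imwrite('pics/w6c.png',cv2.resize(im[80:260,270:370,::-1],None,fx=7,fy=3.3,interpolation=cv2.INTER_NEAREST))
E
```

```text
time: 9.33
ee_pos: [0.5001, 0.0883, 0.1812]
tcp_rot: [-179.9, 0.0, 91.8]
wrist_force: [-0.5, 0.1, -2.0]
opening: 0.0171
[0.50014001 0.08831654 0.18158959] [-1.79957412e+02  1.05917776e-02  9.17937723e+01] [-0.20706506 -0.64092887 -1.76702932]
```

View pics/w6c.png

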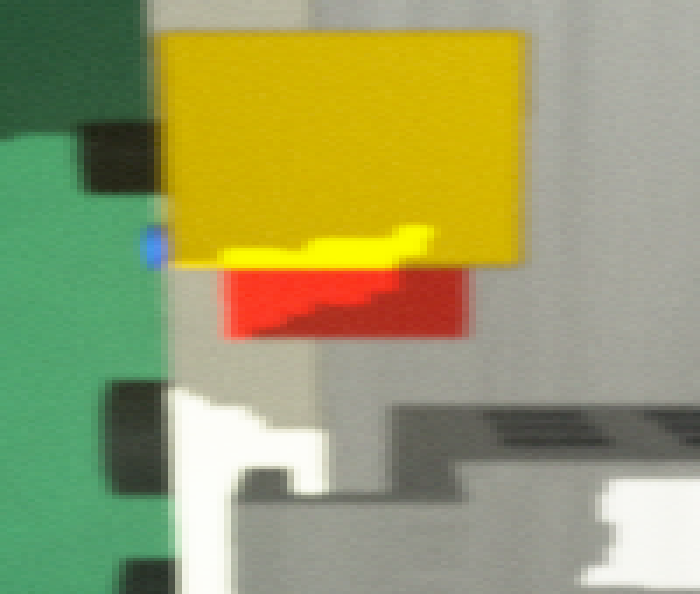

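Leg, slot and wall stay centred within about 0.5 mm (slot about col 319, flag centre 319.7). I'm lowering slowly and watching the force.

```bash
python3 -m pendant '[[[0,0,0.1,0,0,0,0],[0,0,0.1,0,0,0,0],[0,0,0.1,0,0,0,0],[0,0,0.1,0,0,0,0],[0,0,0.1,0,0,0,0]]]'
python3 -m pendant '[[[0,0,0.1,0,0,0,0],[0,0,0.1,0,0,0,0],[0,0,0.1,0,0,0,0],[0,0,0.1,0,0,0,0],[0,0,0.1,0,0,0,0]]]'
```

```text
time: 9.8
ee_pos: [0.5008, 0.0884, 0.1777]
tcp_rot: [179.9, -0.0, 91.8]
wrist_force: [0.6, -0.1, -2.2]
opening: 0.0171
time: 10.22
ee_pos: [0.501, 0.0884, 0.1725]
tcp_rot: [179.9, -0.0, 91.8]
wrist_force: [0.5, -0.8, -1.7]
opening: 0.0174
```

```bash
python3 -m pendant '[[[0,-0.06,0.1,0,0,0,0],[0,0,0.1,0,0,0,0],[0,-0.02,0.1,0,0,0,0],[0,0,0.1,0,0,0,0],[0,-0.02,0.1,0,0,0,0]]]'
python3 -m pendant '[[[0,0,0.08,0,0,0,0],[0,0,0.08,0,0,0,0],[0,-0.01,0.08,0,0,0,0],[0,0,0.08,0,0,0,0],[0,0,0.08,0,0,0,0]]]'
```

```text
time: 10.63
ee_pos: [0.4999, 0.0884, 0.1668]
tcp_rot: [179.9, -0.0, 91.8]
wrist_force: [0.4, -0.9, -2.0]
opening: 0.0171
time: 11.05
ee_pos: [0.4997, 0.0884, 0.1624]
tcp_rot: [179.9, -0.0, 91.8]
wrist_force: [0.4, -0.6, -1.6]
opening: 0.0172
```

```bash
python3 -m pendant '[[[0,0.03,0.08,0,0,0,0],[0,0,0.08,0,0,0,0],[0,0,0.08,0,0,0,0],[0,0,0.08,0,0,0,0],[0,0,0.08,0,0,0,0]]]'
python3 -m pendant '[[[0,0,0.08,0,0,0,0],[0,0,0.08,0,0,0,0],[0,0,0.08,0,0,0,0],[0,0,0.08,0,0,0,0]]]'
```

```text
time: 11.47
ee_pos: [0.5001, 0.0884, 0.1579]
tcp_rot: [179.9, -0.0, 91.8]
wrist_force: [-0.4, -0.4, -2.1]
opening: 0.0172
time: 11.8
ee_pos: [0.5001, 0.0884, 0.1544]
tcp_rot: [179.9, -0.0, 91.8]
wrist_force: [0.0, 0.6, -2.2]
opening: 0.0172
```

```bash
python3 -m pendant '[[[0,0,0.06,0,0,0,0],[0,0,0.06,0,0,0,0],[0,0,0.06,0,0,0,0],[0,0,0.06,0,0,0,0]]]'
python3 -m pendant '[[[0,0,0.06,0,0,0,0],[0,0,0.06,0,0,0,0],[0,0,0.06,0,0,0,0]]]'
python3 -m pendant '[[[0,0,0.06,0,0,0,0],[0,0,0.06,0,0,0,0]]]'
```

```text
time: 12.13
ee_pos: [0.5001, 0.0884, 0.1517]
tcp_rot: [179.9, -0.0, 91.8]
wrist_force: [0.3, 0.7, -2.2]
opening: 0.0173
time: 12.38
ee_pos: [0.5001, 0.0884, 0.1497]
tcp_rot: [179.9, -0.0, 91.8]
wrist_force: [0.1, -0.8, -1.6]
opening: 0.0173
time: 12.55
ee_pos: [0.5001, 0.0884, 0.1486]
tcp_rot: [179.9, -0.0, 91.8]
wrist_force: [-3.2, -0.9, 5.7]
opening: 0.0175
```

Contact at TCP 0.1486, i.e. slot at 0.1296, so the bridge is on the rim and the no-slip reading was right. Settling for a moment, then sliding left.

```bash
python3 -m pendant '[[[0,0,-0.02,0,0,0,0],[0,0,0,0,0,0,0],[0,0,0,0,0,0,0],[0,0,0,0,0,0,0]]]'; python3 -c "
from workcell import bot
print(bot.get_obs()['torque'])"
```

```text
time: 12.88
ee_pos: [0.5002, 0.0884, 0.1489]
tcp_rot: [179.9, -0.0, 91.8]
wrist_force: [-0.4, -0.1, -2.3]
opening: 0.0169
[0.04346432 0.03351064 0.00745859]
```

```bash
python3 -m pendant '[[[0.08,0,0.01,0,0,0,0],[0.1,0,0,0,0,0,0],[0.1,0,0,0,0,0,0],[0.1,0,0,0,0,0,0],[0.1,0,0,0,0,0,0]]]'
python3 -m pendant '[[[0.1,0,0,0,0,0,0],[0.1,0,0,0,0,0,0],[0.1,0,0,0,0,0,0],[0.1,0,0,0,0,0,0],[0.1,0,0,0,0,0,0]]]'
```

```text
time: 13.3
ee_pos: [0.5001, 0.0934, 0.1487]
tcp_rot: [179.9, -0.0, 91.8]
wrist_force: [-0.1, -0.9, -1.0]
opening: 0.0171
time: 13.72
ee_pos: [0.4999, 0.0991, 0.1487]
tcp_rot: [179.8, -0.0, 91.8]
wrist_force: [0.0, -0.2, -2.0]
opening: 0.0174
```

```bash
python3 -m pendant '[[[0.08,0,0,0,0,0,0],[0.08,0,0,0,0,0,0],[0.08,0,0,0,0,0,0],[0.08,0,0,0,0,0,0],[0.06,0,0,0,0,0,0]]]'
python3 -m pendant '[[[0.05,0,0,0,0,0,0],[0.05,0,0,0,0,0,0],[0.05,0,0,0,0,0,0],[0.05,0,0,0,0,0,0],[0.05,0,0,0,0,0,0]]]'
```

```text
time: 14.13
ee_pos: [0.4998, 0.1034, 0.1487]
tcp_rot: [179.8, 0.0, 91.8]
wrist_force: [0.7, 0.1, -0.2]
opening: 0.0173
time: 14.55
ee_pos: [0.4997, 0.1062, 0.1487]
tcp_rot: [179.8, 0.0, 91.8]
wrist_force: [-0.4, -0.4, -1.3]
opening: 0.0168
```

```bash
python3 -m pendant '[[[0.05,0,0,0,0,0,0],[0.05,0,0,0,0,0,0],[0.05,0,0,0,0,0,0],[0.05,0,0,0,0,0,0]]]'
python3 -m pendant '[[[0.05,0,0,0,0,0,0],[0.05,0,0,0,0,0,0],[0.05,0,0,0,0,0,0],[0.05,0,0,0,0,0,0]]]'
```

```text
time: 14.88
ee_pos: [0.4996, 0.1079, 0.1488]
tcp_rot: [179.8, 0.1, 91.8]
wrist_force: [-0.3, -4.7, -0.6]
opening: 0.0173
time: 15.22
ee_pos: [0.4996, 0.1085, 0.1489]
tcp_rot: [179.8, 0.3, 91.7]
wrist_force: [-0.2, -4.4, -1.3]
opening: 0.0174
```

Flag contact at y≈0.1077 with about 4 N. Pushing on about 7 mm.

```bash
python3 -m pendant '[[[0.1,0,0,0,0,0,0],[0.1,0,0,0,0,0,0],[0.1,0,0,0,0,0,0],[0.1,0,0,0,0,0,0]]]'
python3 -m pendant '[[[0.1,0,0,0,0.005,0,0],[0.1,0,0,0,0,0,0],[0.1,0,0,0,0,0,0],[0.1,0,0,0,0,0,0]]]'
```

```text
time: 15.55
ee_pos: [0.4994, 0.1125, 0.1489]
tcp_rot: [179.8, 0.3, 91.7]
wrist_force: [-0.4, -4.7, -0.7]
opening: 0.0174
time: 15.88
ee_pos: [0.4993, 0.1151, 0.1489]
tcp_rot: [179.8, 0.2, 91.6]
wrist_force: [-0.4, -11.3, 0.7]
opening: 0.0171
```

```bash
python3 -m pendant '[[[0.02,0,0,0,0,0,0],[0,0,0,0,0,0,0],[0,0,0,0,0,0,0]]]'
python3 - <<'E'
from fit import *
im,kp=shot('wrist'); o=bot.get_obs(); print(o['ee_pos'],o['wrist_force'])
cv2.imwrite('pics/w7c.png',cv2.resize(im[80:260,270:370,::-1],None,fx=7,fy=3.3,interpolation=cv2.INTER_NEAREST))
E
```

```text
time: 16.13
ee_pos: [0.4993, 0.1149, 0.1489]
tcp_rot: [179.8, 0.3, 91.6]
wrist_force: [-0.0, -4.4, -1.2]
opening: 0.0171
[0.49927214 0.11495603 0.14892139] [-0.0288657  -4.43339878 -0.26328242]
```

View pics/w7c.png

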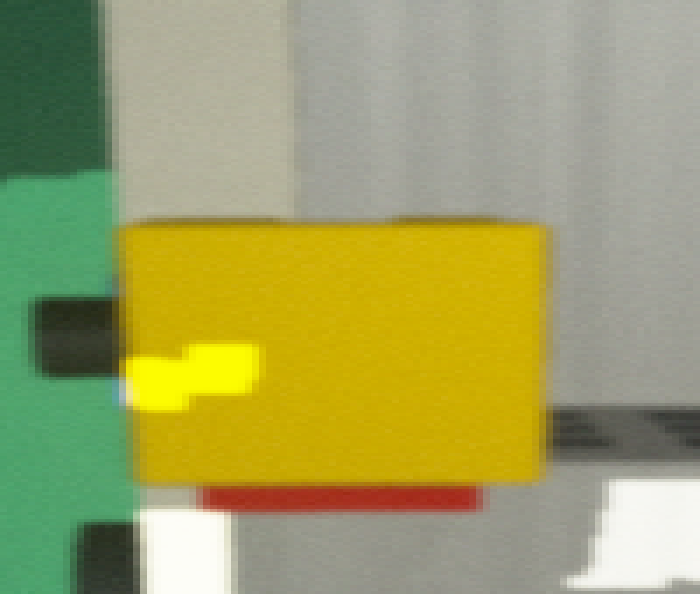

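The flag now shows only a thin strip (rows ~228–235), about 4 mm out, so it is fully in. Releasing gently.

```bash
python3 -m pendant '[[[-0.01,0,0.03,0,0,0,0],[0,0,0,0,0,0,0],[0,0,0,0,0,0,25],[0,0,0,0,0,0,30],[0,0,0,0,0,0,40]]]' 20
python3 -m pendant '[[[0,0,0,0,0,0,50],[0,0,0,0,0,0,60],[0,0,0,0,0,0,60]]]'
```

```text
time: 16.6
ee_pos: [0.4996, 0.1167, 0.1492]
tcp_rot: [179.8, 0.1, 91.7]
wrist_force: [0.2, 0.3, 0.2]
opening: 0.0341
time: 16.85
ee_pos: [0.4997, 0.1176, 0.1494]
tcp_rot: [179.7, -0.0, 91.7]
wrist_force: [-0.2, -0.1, -0.2]
opening: 0.0512
```

Now straight up and check.

```bash
python3 -m pendant '[[[0,0,-0.3,0,0,0,60],[0,0,-0.6,0,0,0,60],[0,0,-1.0,0,0,0,60],[0,0,-1.5,0,0,0,60],[0,0,-2,0,0,0,60]]]'
python3 -m pendant '[[[0,0,-3,0,0,0,60],[0,0,-3,0,0,0,60],[0,0,-3,0,0,0,60],[0,0,-2,0,0,0,60],[0,0,0,0,0,0,60]]]'
python3 - <<'E'
from fit import *
np.set_printoptions(precision=4,suppress=True)
im,kp=shot('wrist','w8.png'); o=bot.get_obs(); print(o['ee_pos'],o['wrist_force'])
b=inst('wrist','basket',[.527,.115,.1],60)
if b:
    for s in (0,1): 
        r=fit([b],BASKET,[.528,.115,.035,.055],(.003,.003,.03,.004)); break
    print(r.x,r.fun,'slot',r.x[0]-.029,r.x[1],r.x[3]+.075)
E
```

```text
time: 17.27
ee_pos: [0.4979, 0.1174, 0.2035]
tcp_rot: [-179.9, 0.0, 91.7]
wrist_force: [0.1, 0.6, -0.6]
opening: 0.051
time: 17.68
ee_pos: [0.497, 0.1171, 0.3264]
tcp_rot: [179.7, -0.1, 91.7]
wrist_force: [-0.1, 0.4, 0.5]
opening: 0.0511
[0.497  0.1171 0.325 ] [ 0.6262  0.0155 -0.7912]
[0.5275 0.1133 0.0328 0.0386] 0.06506074822567064 slot 0.4985012962830909 0.11330447930589743 0.11361461319479646
```

View pics/w8.png

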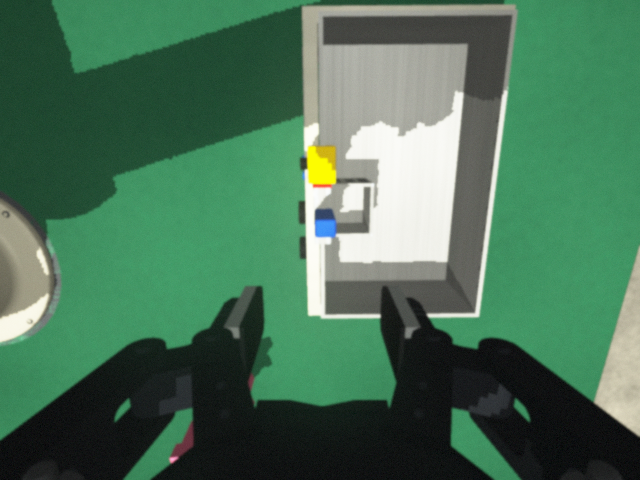

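```bash
python3 -c "
from workcell import bot
print(bot.job_done())"
```

```text
the job is handed in; nothing more can be done
None
```

I hung the steel basket on the near rim, about 6 cm right of the middle. I then slid it left about 19 mm to the flag and on for another 7 mm. `job_done()` was called at about 18 s and, as documented, gave no verdict.

- **Forces:** touchdown showed about 7.5 N on the wrist. The flag gave way at 4–5 N, then the force rose to 11 N at its stop.
- **Final picture:** the basket hangs with its box inside the tank and the gripper is clear. Only a thin strip of the flag shows, about 4 mm, which fits fully in. I took no second picture to measure that it was at rest.
- **Bystanders:** none were seen to move, but I did not look at them again after the grasp.

Two checks disagreed with the rest:
- **Grasp height:** the wrist camera suggested the basket had slipped about 10 mm in the jaws. The scene camera said it had not, and the height of first contact agreed with the scene camera.
- **Final height:** the last outline fit put the slot about 16 mm too low. I disregarded it because the clip hides part of the basket in that view, and the contact height and the picture both show it hooked.

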